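# Close up a row of blocks in the marking tray and lock it

### The job

The four timber blocks in the marking tray are to be marked out together. Pushing only on the last block, the one farthest from the end stop, slide the whole row along the channel as one train until it is fully home against the stop with no gaps, then push the wooden lever round as far as it goes so that its nose swings in behind the last block and locks the row. Nothing is to be picked up: push with the fingertips, keep the blocks flat on the tray floor, and leave the tools round about where they are.

Things in the scene. Friction and masses are not known exactly. Their poses are not given: they have to be found in the camera images.
- tray: fixed wooden tray, 326 mm long (x) by 157 mm wide (y); origin at the centre of its underside on the bench. Its +x points roughly to the robot's left, +y towards the robot. Two side rails along x (y = +/-51.5 to +/-78.5 mm, tops 34 mm above the bench) flank a 103 mm wide channel with its floor 12 mm above the bench. End stop across the +x end; the -x end (x = -163 mm) is open
- stop_face (a point): middle of the foot of the end stop's face, on the channel floor, at tray x = +137 mm (the stop's top is 42 mm above the bench). The row is home when the first block touches this face and the four touch one another; it is then 152 mm long, so the back of the last block is at tray x = -15 mm
- block_1: sawn block of brown timber, 38 mm along the channel, 100 mm across it, 38 mm high; origin at the centre of its underside, axes parallel to the tray's (x along the channel towards the end stop, z up). First of the row, nearest the end stop; it starts 60 to 100 mm short of it
- block_2: sawn block of brown timber, 38 mm along the channel, 100 mm across it, 38 mm high; origin at the centre of its underside, axes parallel to the tray's (x along the channel towards the end stop, z up). Second of the row; all four stand one behind the other with gaps of 0 to 5 mm at the start, between the rails with 1.5 mm of play each side
- block_3: sawn block of brown timber, 38 mm along the channel, 100 mm across it, 38 mm high; origin at the centre of its underside, axes parallel to the tray's (x along the channel towards the end stop, z up). Third of the row
- block_4: sawn block of brown timber, 38 mm along the channel, 100 mm across it, 38 mm high; origin at the centre of its underside, axes parallel to the tray's (x along the channel towards the end stop, z up). Last of the row, farthest from the end stop; its back face is 19 mm behind its origin, free to push on from the open end
- lever (a joint): angle of the pale flat wooden locking lever, rad; grows anticlockwise seen from above. It starts at 0 to 0.25 (open); 1.745 is locked, its end of travel. 15 mm thick (35 to 50 mm above the bench), it turns on an upright bolt on top of the tray's +y rail, the side nearest the robot. It stays where it is left; the stiff pivot needs about 2 N at the handle
- lever_pivot (a point): axis of the lever's bolt, half-way up the lever, at tray x = -24, y = +67 mm
- lever_handle (a point): point on the middle line of the lever's long straight handle, 75 mm from the pivot, 43 mm above the bench. The handle is 20 mm wide, ends 94 mm from the pivot and sticks out over bare bench towards the robot. In the tray's frame it points 58 deg from +x towards +y at joint 0 and 158 deg when locked: it is pushed from its +x side towards -x
- lever_nose (a point): point on the lever's short nose, 38 mm from the pivot (the nose is 18 mm wide and ends at 47 mm). Open, it lies over the rail towards tray -x, clear of the channel; locked, it reaches into the channel (tray -y), its flat against the back of the last block if the row is home. If the row is not far enough along, it strikes a block's side
- try_square: loose try square with a wooden stock and steel blade, 218 x 125 x 17 mm, flat on the bench to the right of the tray's near side; origin at the centre of its underside; leave alone
- tape_measure: loose pocket tape measure, 34 x 93 x 72 mm, on the bench to the left; origin at the centre of its underside; leave alone
- block_plane: loose block plane, 50 x 173 x 65 mm, on the bench to the right beyond the open end of the tray; origin at the centre of its underside; leave alone

How it is judged:
On the way, in this order (a step that is already met when the one before it is completed fails the run):
1. the four blocks are closed up and home against the end stop (each within 3 mm of its place), the lever not yet locked (x of block_1 in the frame of tray above 0.115 m and z of each of block_1, block_2, block_3, block_4 in the frame of tray below 0.015 m and x of block_2 in the frame of tray above 0.077 m and x of block_3 in the frame of tray above 0.039 m and x of block_4 in the frame of tray between 0.001 and 0.008 m and value of joint lever below 1.3 rad), for 0.2 s.
2. the lever is swung round to its end of travel behind the last block (x of block_1 in the frame of tray above 0.115 m and z of each of block_1, block_2, block_3, block_4 in the frame of tray below 0.015 m and x of block_2 in the frame of tray above 0.077 m and x of block_3 in the frame of tray above 0.039 m and x of block_4 in the frame of tray between 0.001 and 0.008 m and value of joint lever above 1.65 rad), for 0.2 s.
At the end, for the whole second after the job is handed in: All four blocks lie flat on the tray floor, each within 3 mm of its place in the closed row against the end stop, at rest; the lever is within 0.095 rad of its end of travel, its nose behind the last block (all of step 2 and linear speed of each of block_1, block_2, block_3, block_4 below 0.01 m/s); the robot touches nothing.
It fails at once if a block is lifted (more than 8 mm) or tipped (more than 0.3 rad) (height (world z) of any of block_1, block_2, block_3, block_4 above 0.02 m or angle between any of block_1, block_2, block_3, block_4's own z axis and vertical above 0.3 rad).
It fails at once if the robot pushes on a block other than the last with more than 3 N (contact force between any of the fingers, the arm and block_1 above 3 N or contact force between any of the fingers, the arm and block_2 above 3 N or contact force between any of the fingers, the arm and block_3 above 3 N).
It fails at once if a tool lying round about is moved by more than 30 mm (distance of any of try_square, tape_measure, block_plane from where it was at the start of the episode above 0.03 m).
It also fails if it takes over 46 s, if anything falls off the work surface, if the arm or the gripper's body presses on something with over 40 N, if the wrist force passes 120 N, or if a joint passes its speed limit or range.

### The arm

A 6-joint arm with a two-finger parallel gripper is mounted at the origin on the work surface; the furniture and walls round the work are solid. World frame = base frame: x ahead of the robot, y to its left, z up, the work surface at z = 0. Lengths are in m, angles in rad, forces in N, time in s.
With the tool pointing down it reaches from about 0.3 to 0.875 m from the base axis. Payload 6.4 kg.
Tool frame: the origin (TCP) lies at the very end of the fingers, on their centre line; the grasp point (between the pads) lies 19 mm behind it; z points along the fingers, y is the line along which they close (so a half turn about z gives the same grasp; the last joint's range is limited). The gripper opens to 85 mm and grips with 20 to 120 N. Pads are 22 mm wide; open, the fingers measure 114 mm over their backs; the gripper's body (76 mm by 85 mm) begins 54 mm behind the grasp point. The pads swing forward as they close: fully open they stand 13 mm farther back than shut.
Start: joints at [1.103, 0.181, 1.607, -0, 1.354, -0.206], TCP at [0.149, 0.555, 0.231] pointing down, gripper open.
Joint ranges: [-2.99, 2.99], [-0.89, 2.07], [0.3, 2.58], [-1.14, 4.28], [0, 2.63], [-3.12, 3.12]. Speed limits (rad/s): [2.57, 2.57, 3.01, 3.14, 3.14, 3.14].

### API

Orientations are given as a unit quaternion [w, x, y, z].
In Python, from bench import ctrl, camera, calibration, order, outline_of gives the robot as it stands.
- The arm moves only by the tool move_arm, never from a script. Its argument "series" is a list that holds one entry, the list of rows, each a list of 5 numbers: the opening, from 0 (shut) to 1 (fully open), then the shift along the tool's x, y, z in mm, then the turn about the tool's z in rad. A call has exactly 10 rows; each row is the pose to reach, as a shift and turn from the pose commanded when the call began, along the tool's axes at that moment; what a row does not reach only later rows make up. A row lasts 1/12 s, in which the tool goes at most 41.7 mm and 7.16 degrees, less where a joint would pass 70% of its speed; a pose out of reach is approached as far as the arm can. A call with a gripper value outside its range is refused whole. The fingers move at their own pace and stop on an object; the grip force is fixed at half the most. Time passes only in rows, so rows that repeat a pose let the fingers close, or fill a call up. It gives the time, the measured TCP pose, the force, the opening and the grip force at its end, in the units of the state.
- ctrl.get_obs(): the state, without advancing time (a new reading comes with each control period).
- camera(name): name is "scene" or "top"; returns (picture, depth): 480x640x3 uint8, blue, green, red; 480x640 float32, m along the optical axis (not along the pixel's ray), 0 where there is no reading.
- calibration(name): a dict with "intrinsics" (3x3 intrinsics, pixels), "rvec" (rotation vector, rad) and "tvec" (3), from world to camera coordinates, as OpenCV has them. Camera axes: x right, y down, z forward; pixel columns grow to the right and rows downward; lengths in m; the calibration is good to about 2 mm. A picture is of the moment at which its call begins. calibration takes no time and is no camera call.
- order.hand_in(): hands the job in; it is judged then, once.
Trained networks look in the newest picture that a camera, given by its name, has taken for a name from the list of things; names that differ only in an ending like _2 or _b are one class to them, and where a whole thing is asked for, a point or a joint stands for the part that bears it (a point fixed in the world has none). Each returns a list of dicts, best first, with "conf" (0 to 1); they miss things now and then, are a little off and sometimes report something else, mostly with a low value. They report only what shows in the picture. A call takes as long as a camera call.
- outline_of(target, camera): "region" (480x640 bool, what is visible of it) and "bbox" ([centre column, centre row, width, height] in pixels, round what is visible of it).
The state is a dict: "time_s": time; "q": joint angles; "dq": joint speeds; "joint_efforts": joint torques, N m; "eef_pos": TCP position; "eef_rot": TCP orientation; "wrist_force": force on the tool from outside, world axes, zero at the start; "torque": the same for the moment, N m; "opening": opening from 0.0 (shut) to 1.0 (fully open); "grasp_force": force on a finger pad.
Only numpy, scipy, OpenCV 4.12 (cv2) and the standard library are available. Lean on these libraries where they do the work, as an engineer would, in place of code of your own. Each camera call takes 0.05 s, during which the arm holds its last target. There are 200 camera calls.

## Working session

There is one attempt and no reset: what is moved stays moved. The work goes in short steps, Python scripts to look and compute and a tool call to move; the robot and the scene stay as the last step left them, time stands still between calls to the robot, and variables do not carry over. Pictures are saved under pics/ and viewed, at most 10 in all, crops included, and the job is handed in when it is done.

Besides the shell and the picture viewer there is one more tool, called after ">>>" by a JSON object that holds its "api" and its "payload". move_arm: Moves the arm, as the interface text tells. Its arguments: {"type":"object","properties":{"series":{"type":"array","items":{"type":"array","items":{"type":"array","items":{"type":"number"}}}}},"required":["series"]}

```bash
mkdir -p pics; cat > h.py <<'E'
import numpy as np, cv2
from bench import ctrl, camera, calibration, order, outline_of
def cal(n):
    c=calibration(n); R=cv2.Rodrigues(np.array(c["rvec"],float))[0]
    return np.array(c["intrinsics"],float),R,np.array(c["tvec"],float).ravel()
def cloud(n,depth):
    K,R,t=cal(n); v,u=np.mgrid[:480,:640]
    p=np.stack([(u-K[0,2])/K[0,0]*depth,(v-K[1,2])/K[1,1]*depth,depth],-1)
    w=(p-t)@R; w[depth<=0]=np.nan
    return w
def proj(n,P):
    K,R,t=cal(n); return cv2.projectPoints(np.array(P,float).reshape(-1,3),R,t,K,None)[0].reshape(-1,2)
E
python3 - <<'E'
from h import *
for n in("top","scene"):
    im,d=camera(n); cv2.imwrite(f"pics/{n}0.png",im); np.save(n+"_d.npy",d)
    K,R,t=cal(n); print(n,"cam at",-R.T@t,"f",K[0,0])
    for o in("tray","block_1","lever","try_square","block_plane","tape_measure"):
        for r in outline_of(o,n)[:5]:
            w=cloud(n,d)[r["region"]]; w=w[~np.isnan(w[:,0])]
            print(o,round(r["conf"],2),np.round(r["bbox"]),np.round(np.nanpercentile(w,[2,50,98],axis=0),3).tolist() if len(w) else None)
o=ctrl.get_obs(); print(o["eef_pos"],o["eef_rot"],o["opening"],o["time_s"])
E
```

```text
top cam at [ 0.29984923 -0.04012143  1.36350211] f 595.0576765590276
block_1 0.75 [271. 211.  18.  47.] [[0.529, 0.049, 0.031], [0.577, 0.067, 0.05], [0.626, 0.087, 0.055]]
block_1 0.68 [307. 207.  18.  41.] [[0.531, -0.032, 0.037], [0.578, -0.014, 0.05], [0.628, 0.005, 0.056]]
block_1 0.62 [290. 209.  19.  49.] [[0.53, 0.01, 0.033], [0.576, 0.028, 0.05], [0.627, 0.046, 0.055]]
block_1 0.56 [253. 212.  18.  46.] [[0.528, 0.092, 0.027], [0.574, 0.11, 0.05], [0.623, 0.13, 0.055]]
lever 0.61 [274. 256.  40.  42.] [[0.429, 0.022, 0.04], [0.491, 0.073, 0.05], [0.522, 0.101, 0.058]]
try_square 0.74 [457. 272.  99.  74.] [[0.359, -0.45, -0.002], [0.397, -0.4, 0.005], [0.505, -0.249, 0.021]]
block_plane 0.66 [471. 175.  73.  37.] [[0.623, -0.476, 0.001], [0.655, -0.39, 0.022], [0.695, -0.317, 0.065]]
block_plane 0.4 [276. 256.  34.  43.] [[0.429, 0.024, 0.042], [0.488, 0.074, 0.05], [0.52, 0.1, 0.059]]
tape_measure 0.92 [147. 303.  29.  43.] [[0.326, 0.33, -0.001], [0.364, 0.347, 0.052], [0.411, 0.375, 0.074]]
scene cam at [-0.18835587 -0.76762662  1.07453554] f 577.5041034477011
tray 0.65 [
[... 358 characters left out ...]
0.572, 0.068, 0.05], [0.624, 0.088, 0.055]]
block_1 0.64 [345. 223.  34.  31.] [[0.529, -0.034, 0.017], [0.575, -0.023, 0.048], [0.627, 0.006, 0.054]]
lever 0.58 [294. 221.  50.  18.] [[0.426, 0.02, 0.033], [0.489, 0.071, 0.049], [0.527, 0.101, 0.056]]
try_square 0.9 [397. 356. 112.  62.] [[0.357, -0.451, -0.002], [0.394, -0.401, 0.005], [0.503, -0.247, 0.02]]
block_plane 0.72 [480. 292.  75.  47.] [[0.62, -0.465, -0.0], [0.648, -0.39, 0.023], [0.701, -0.315, 0.064]]
tape_measure 0.57 [197. 190.  37.  31.] [[0.323, 0.33, -0.001], [0.356, 0.345, 0.039], [0.412, 0.378, 0.073]]
[0.14880165 0.55543136 0.23132782] [9.39247972e-06 1.30491397e-01 9.91449441e-01 1.30957765e-05] 1.003478431052498 0.7
```

```bash
python3 - <<'E'
from h import *
im=cv2.imread("pics/top0.png")
cv2.imwrite("pics/crop0.png",cv2.resize(im[170:320,120:320],None,fx=4,fy=4,interpolation=cv2.INTER_CUBIC)[:600,:800])
for n in("top","scene"):
    w=cloud(n,np.load(n+"_d.npy")).reshape(-1,3)
    g=lambda z0,z1,x0,x1,y0,y1: w[(w[:,2]>z0)&(w[:,2]<z1)&(w[:,0]>x0)&(w[:,0]<x1)&(w[:,1]>y0)&(w[:,1]<y1)]
    a=g(.028,.060,.4,.7,-.15,.3)
    # blocks+stop+rails: raised stuff
    r=cv2.minAreaRect(g(.027,.048,.46,.7,-.2,.3)[:,:2].astype(np.float32)); print(n,"minrect",r)
    s=g(.036,.048,.53,.62,.15,.3); print("stop",len(s),np.percentile(s,[2,50,98],axis=0).round(4).tolist() if len(s) else 0)
    for nm,(x0,x1) in dict(near=(.47,.53),far=(.625,.68)).items():
        p=g(.028,.04,x0,x1,-.08,.22)
        if len(p)>10: print(nm,len(p),np.percentile(p,[3,50,97],axis=0).round(4).tolist(),cv2.fitLine(p[:,:2].astype(np.float32),cv2.DIST_HUBER,0,.01,.01).ravel().round(4))
    b=g(.046,.055,.535,.62,-.06,.16); print("blocks top y",np.percentile(b[:,1],[1,99]), "z",np.median(b[:,2]))
E
```

```text
top minrect ((0.5664109587669373, 0.04760538041591644), (0.20595622062683105, 0.41724446415901184), 5.5737690925598145)
stop 444 [[0.5323, 0.2276, 0.0366], [0.5763, 0.24, 0.0421], [0.6179, 0.2544, 0.047]]
near 1279 [[0.4976, -0.0655, 0.0293], [0.5128, 0.0978, 0.034], [0.5282, 0.2124, 0.0388]] [ 0.0321 -0.9995  0.5129  0.0781]
far 1342 [[0.6277, -0.0612, 0.0292], [0.6432, 0.0788, 0.0343], [0.6572, 0.212, 0.039]] [ 0.0355 -0.9994  0.6431  0.0774]
blocks top y [-0.03108057  0.12793877] z 0.05038863997991173
scene minrect ((0.5656039714813232, 0.04983833432197571), (0.2058773785829544, 0.42031750082969666), 4.921889781951904)
stop 229 [[0.531, 0.2254, 0.0367], [0.5737, 0.2382, 0.0418], [0.6173, 0.2548, 0.0466]]
near 791 [[0.4945, -0.0692, 0.0287], [0.5099, 0.0551, 0.0343], [0.5283, 0.2099, 0.0391]] [ 0.0299 -0.9996  0.5093  0.0758]
far 537 [[0.6271, -0.0645, 0.0294], [0.6445, 0.0661, 0.0341], [0.6574, 0.2132, 0.0384]] [ 0.0389 -0.9992  0.6432  0.1105]
blocks top y [-0.03173031  0.12966152] z 0.05043080547268865
```

View pics/crop0.png

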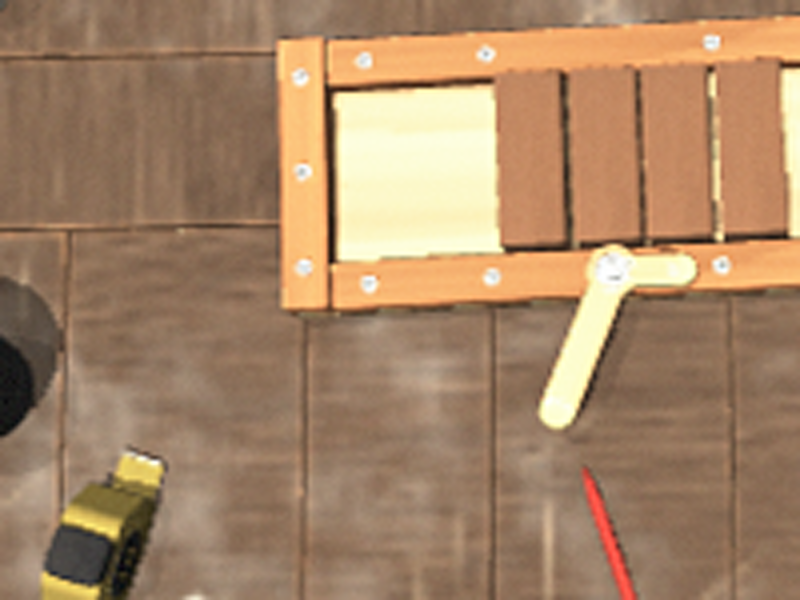

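The top crop shows the stop at left (px ~325), the four brown blocks (500-785) and the lever, open. Its pivot is at (613,267) and its handle end at (557,412). A red pencil-like thing starts at (585,465). The measurements agree with the given sizes, so I'm moving.

>>> {"api": "move_arm", "payload": {"series": [[[0.4,-29,-24.5,0,0.064],[0.4,-58,-49,0,0.128],[0.4,-87,-73.5,0,0.192],[0.4,-116,-98,0,0.256],[0.4,-145,-122.5,0,0.32],[0.4,-174,-147,0,0.384],[0.4,-203,-171.5,0,0.448],[0.4,-232,-196,0,0.512],[0.4,-261,-220.5,0,0.576],[0.4,-290,-245,0,0.64]]]}}

```text
time_s: 1.53
eef_pos: [0.3663, 0.2421, 0.2317]
eef_rot: [0.0, 0.437, 0.899, 0.0]
wrist_force: [0.4, 0.7, -1.3]
opening: 0.401
grasp_force: 0.0
```

```bash
cat >> h.py <<'E'
from scipy.spatial.transform import Rotation as Ro
C=np.array([.5776,.090]); X=np.array([-.034,.9994]); Y=np.array([-.9994,-.034])
def tw(x,y,z): return np.r_[C+X*x/1e3+Y*y/1e3,z/1e3]
def wt(p): d=np.array(p[:2])-C; return np.r_[d@X,d@Y,p[2]]*1e3
def shift(x,y,z,yaw=1.95):  # tool y axis heading, deg
    o=ctrl.get_obs(); q=o["eef_rot"]; R=Ro.from_quat([q[1],q[2],q[3],q[0]]).as_matrix()
    d=R.T@(tw(x,y,z)-o["eef_pos"])*1e3; h=np.degrees(np.arctan2(R[1,1],R[0,1]))
    t=(h-yaw+90)%180-90
    print("t",o["time_s"],"tray",wt(o["eef_pos"]).round(1),"F",np.round(o["wrist_force"],1),"op",round(o["opening"],2),"-> shift",d.round(1),"turn",round(np.radians(t),3),"tilt",R[2,2].round(4))
E
python3 - <<'E'
from h import *
shift(-160,0,230); shift(-160,0,24)
im=cv2.imread("pics/top0.png")
print("pivot px",proj("top",tw(-24,67,43)),"crop est",(120+613/4,170+267/4))
d=np.load("top_d.npy"); w=cloud("top",d)
for nm,(u,v) in dict(pivot=(153.2,66.75),hand=(139.5,102.5),nose=(170,66.5),red=(146,117),red2=(155,140)).items(): 
    p=w[int(170+v),int(120+u)]; print(nm,wt(p).round(1))
E
```

```text
t 1.5333 tray [159.2 206.  231.7] F [ 0.4  0.7 -1.3] op 0.4 -> shift [-379.3  -22.3    1.8] turn 0.632 tilt -1.0
t 1.5333 tray [159.2 206.  231.7] F [ 0.4  0.7 -1.3] op 0.4 -> shift [-379.2  -22.5  207.8] turn 0.632 tilt -1.0
pivot px [[273.69386643 237.40666121]] crop est (273.25, 236.75)
pivot [-23.6  66.1  57.5]
hand [ 11.2 143.9  49.6]
nose [-61.1  66.9  49.8]
red [  1.2 174.2   1.9]
red2 [-17.3 227.5   3.2]
```

>>> {"api": "move_arm", "payload": {"series": [[[0.4,-38,-2.2,0,0.064],[0.4,-76,-4.5,0,0.128],[0.4,-114,-6.7,0,0.192],[0.4,-152,-9,0,0.256],[0.4,-190,-11.2,0,0.32],[0.4,-228,-13.5,0,0.384],[0.4,-266,-15.7,0,0.448],[0.4,-304,-18,0,0.512],[0.4,-342,-20,0,0.576],[0.4,-379,-22.4,0,0.632]]]}}

```text
time_s: 2.37
eef_pos: [0.5839, -0.0694, 0.2313]
eef_rot: [0.0, 0.695, 0.719, 0.0]
wrist_force: [0.1, -0.4, 0.3]
opening: 0.401
grasp_force: 0.0
```

```bash
python3 -c "
from h import *
shift(-160,0,24)"
```

```text
t 2.3667 tray [-159.5   -0.9  231.3] F [ 0.1 -0.4  0.3] op 0.4 -> shift [ -0.4  -1.  207.3] turn -0.001 tilt -1.0
```

>>> {"api": "move_arm", "payload": {"series": [[[0.4,0,-1,30,0],[0.4,0,-1,60,0],[0.4,0,-1,90,0],[0.4,0,-1,120,0],[0.4,0,-1,150,0],[0.4,0,-1,175,0],[0.4,0,-1,195,0],[0.4,0,-1,207,0],[0.4,0,-1,212,0],[0.4,0,-1,212,0]]]}}

```text
time_s: 3.2
eef_pos: [0.5814, -0.0673, 0.0184]
eef_rot: [-0.001, 0.694, 0.72, -0.0]
wrist_force: [0.1, -0.5, 0.4]
opening: 0.403
grasp_force: 0.0
```

```bash
python3 - <<'E'
from h import *
shift(-26,0,19)
im,d=camera("scene"); cv2.imwrite("pics/s1.png",cv2.resize(im[150:300,240:440],None,fx=4,fy=4))
E
```

```text
t 3.2 tray [-157.4    1.5   18.4] F [ 0.1 -0.5  0.4] op 0.4 -> shift [131.4   1.9  -0.5] turn 0.003 tilt -1.0
```

View pics/s1.png

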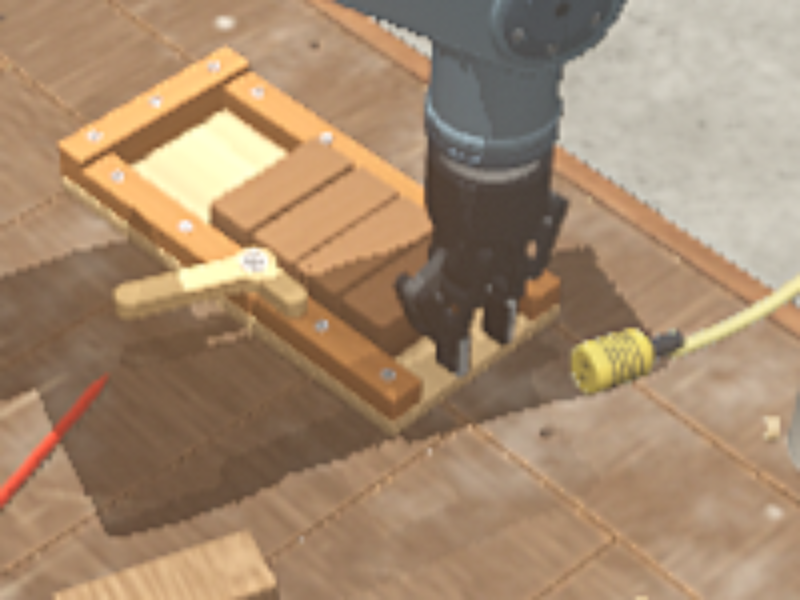

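The fingers (around 450-510, 340) stand in the channel behind the last block and are clear of the rails. Now pushing.

>>> {"api": "move_arm", "payload": {"series": [[[0.4,8,0,0,0],[0.4,16,0,0,0],[0.4,24,0,0,0],[0.4,32,0,0,0],[0.4,40,0,0,0],[0.4,48,1,0,0],[0.4,56,1,0,0],[0.4,64,1,0,0],[0.4,72,1,0,0],[0.4,80,1,0,0]]]}}

```text
time_s: 4.08
eef_pos: [0.5801, 0.0132, 0.0194]
eef_rot: [0.0, 0.694, 0.72, 0.0]
wrist_force: [0.9, -3.4, 2.7]
opening: 0.4
grasp_force: 1.7
```

```bash
python3 - <<'E'
from h import *
shift(-26,0,19)
im,d=camera("top")
for r in outline_of("block_1","top")[:4]:
    w=cloud("top",d)[r["region"]]; print(round(r["conf"],2),wt(np.nanmedian(w,axis=0)).round(1))
E
```

```text
t 4.0833 tray [-76.9   0.1  19.4] F [ 0.9 -3.4  2.7] op 0.4 -> shift [50.9  0.2  0.4] turn 0.003 tilt -1.0
0.79 [ 70.9 -11.8  50.3]
0.71 [-15.1 -13.6  50.7]
```

>>> {"api": "move_arm", "payload": {"series": [[[0.4,6,0,0,0],[0.4,12,0,0,0],[0.4,18,0,0,0],[0.4,24,0,0,0],[0.4,29,0,0,0],[0.4,34,0,0,0],[0.4,38,0,0,0],[0.4,41,0,0,0],[0.4,43,0,0,0],[0.4,44,0,0,0]]]}}

```text
time_s: 5.02
eef_pos: [0.5784, 0.0568, 0.0193]
eef_rot: [-0.0, 0.694, 0.72, -0.0]
wrist_force: [-0.1, -1.8, -1.0]
opening: 0.398
grasp_force: 0.6
```

>>> {"api": "move_arm", "payload": {"series": [[[0.4,0.5,0,0,0],[0.4,1,0,0,0],[0.4,1.5,0,0,0],[0.4,2,0,0,0],[0.4,2.5,0,0,0],[0.4,3,0,0,0],[0.4,3.5,0,0,0],[0.4,4,0,0,0],[0.4,4,0,0,0],[0.4,4,0,0,0]]]}}

```text
time_s: 5.85
eef_pos: [0.5783, 0.0605, 0.0193]
eef_rot: [-0.0, 0.694, 0.72, 0.0]
wrist_force: [-0.8, -0.8, -0.3]
opening: 0.399
grasp_force: 0.3
```

```bash
python3 - <<'E'
from h import *
shift(-26,0,19)
im,d=camera("top"); cv2.imwrite("pics/t2.png",cv2.resize(im[170:320,170:320],None,fx=4,fy=4))
for r in outline_of("block_1","top")[:4]:
    w=cloud("top",d)[r["region"]]; print(round(r["conf"],2),wt(np.nanmedian(w,axis=0)).round(1))
E
```

```text
t 5.85 tray [-29.5   0.3  19.3] F [-0.8 -0.8 -0.3] op 0.4 -> shift [3.5 0.3 0.3] turn 0.003 tilt -1.0
0.61 [121.6 -15.   49.9]
0.57 [36.8 -9.2 50.2]
```

>>> {"api": "move_arm", "payload": {"series": [[[0.4,0.4,0,0,0],[0.4,0.8,0,0,0],[0.4,1.2,0,0,0],[0.4,1.6,0,0,0],[0.4,2,0,0,0],[0.4,2.4,0,0,0],[0.4,2.8,0,0,0],[0.4,3.2,0,0,0],[0.4,3.6,0,0,0],[0.4,3.6,0,0,0]]]}}

```text
time_s: 6.78
eef_pos: [0.5782, 0.0641, 0.0193]
eef_rot: [0.0, 0.694, 0.72, 0.0]
wrist_force: [-0.8, -0.6, -0.4]
opening: 0.4
grasp_force: 0.7
```

```bash
python3 - <<'E'
from h import *
shift(-26,0,19)
im,d=camera("top"); cv2.imwrite("pics/t3.png",cv2.resize(im[170:320,150:350],None,fx=4,fy=4))
E
```

```text
t 6.7833 tray [-25.9   0.3  19.3] F [-0.8 -0.6 -0.4] op 0.4 -> shift [-0.1  0.3  0.3] turn 0.003 tilt -1.0
```

View pics/t3.png

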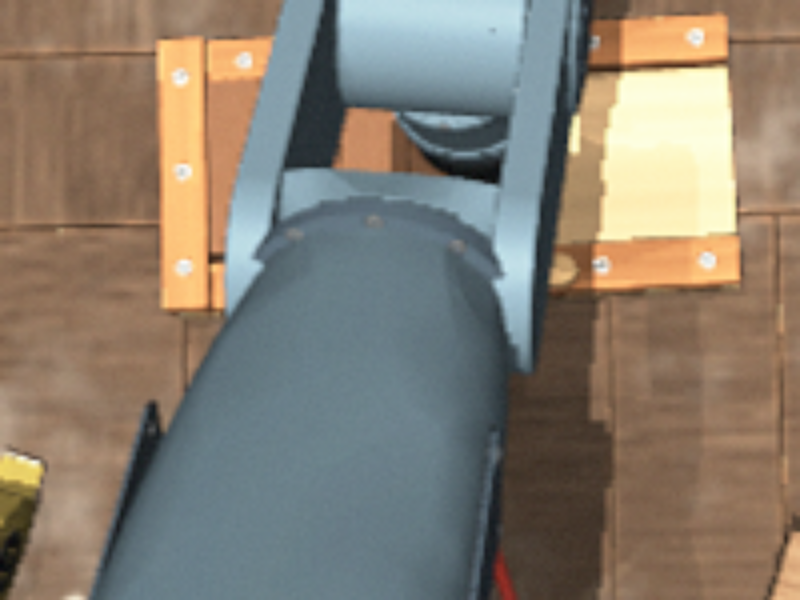

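Block 1 looks to be right at the stop (px ~205), but there is no contact force yet. I'll keep pushing until it rises.

>>> {"api": "move_arm", "payload": {"series": [[[0.4,0.3,0,0,0],[0.4,0.6,0,0,0],[0.4,0.9,0,0,0],[0.4,1.2,0,0,0],[0.4,1.5,0,0,0],[0.4,1.8,0,0,0],[0.4,2.1,0,0,0],[0.4,2.4,0,0,0],[0.4,2.4,0,0,0],[0.4,2.4,0,0,0]]]}}

```text
time_s: 7.67
eef_pos: [0.5781, 0.0665, 0.0193]
eef_rot: [0.0, 0.694, 0.72, 0.0]
wrist_force: [0.5, -1.1, -0.0]
opening: 0.402
grasp_force: 1.0
```

>>> {"api": "move_arm", "payload": {"series": [[[0.4,0.3,0,0,0],[0.4,0.6,0,0,0],[0.4,0.9,0,0,0],[0.4,1.2,0,0,0],[0.4,1.5,0,0,0],[0.4,1.8,0,0,0],[0.4,2.1,0,0,0],[0.4,2.4,0,0,0],[0.4,2.4,0,0,0],[0.4,2.4,0,0,0]]]}}

```text
time_s: 8.5
eef_pos: [0.5779, 0.0666, 0.0194]
eef_rot: [0.001, 0.694, 0.72, -0.001]
wrist_force: [-0.8, -10.9, 1.4]
opening: 0.401
grasp_force: 6.0
```

```bash
python3 - <<'E'
from h import *
shift(-26,0,19)
im,d=camera("scene"); cv2.imwrite("pics/s4.png",cv2.resize(im[150:270,240:400],None,fx=5,fy=5))
w=cloud("scene",d); t=np.stack([(w[...,:2]-C)@X,(w[...,:2]-C)@Y,w[...,2]],-1)*1e3
for a in(-45,-30,-15,0,15,30,40):
    p=t[(abs(t[...,1]-a)<6)&(abs(t[...,2]-50)<3)&(t[...,0]>-60)&(t[...,0]<136)]
    if len(p):print(a,len(p),np.percentile(p[:,0],[2,98]).round(1))
E
```

```text
t 8.5 tray [-23.4   0.5  19.4] F [ -0.8 -10.9   1.4] op 0.4 -> shift [-2.6  0.5  0.4] turn 0.003 tilt -1.0
-45 42 [ 76.9 134.4]
-30 63 [ -5.8 133.8]
-15 81 [-35.4 129.6]
0 86 [ 29.5 132.4]
15 79 [ 47.  133.6]
30 114 [-31.2 130.9]
40 130 [-12.  128.7]
```

View pics/s4.png

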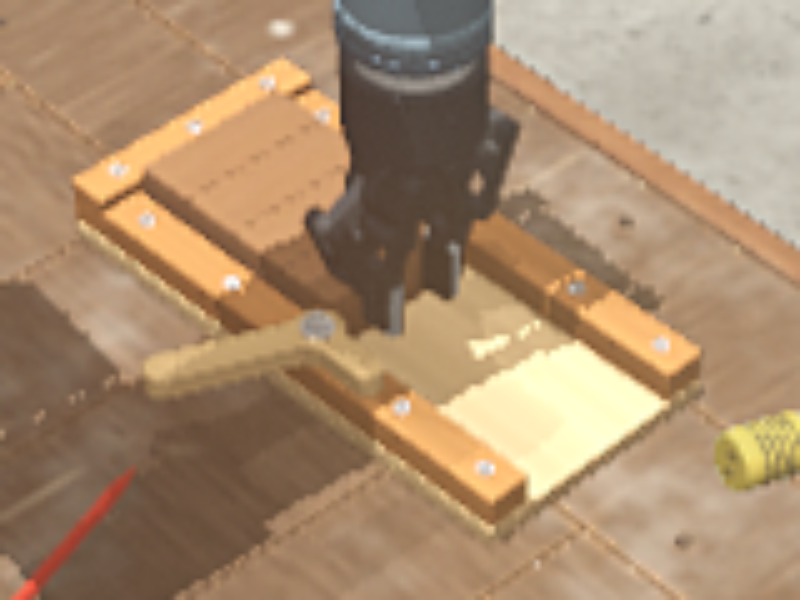

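The row is hard against the stop at 11 N with no gaps: block edges at about (150-360, 100-330) and the lever still open. Backing off and going up.

>>> {"api": "move_arm", "payload": {"series": [[[0.4,-8,0,0,0],[0.4,-20,0,0,0],[0.4,-35,0,0,0],[0.4,-45,0,-10,0],[0.4,-45,0,-35,0],[0.4,-45,0,-65,0],[0.2,-45,0,-90,0],[0,-45,0,-100,0],[0,-45,0,-100,0],[0,-45,0,-100,0]]]}}

```text
time_s: 9.38
eef_pos: [0.5796, 0.0238, 0.1194]
eef_rot: [0.0, 0.694, 0.72, 0.0]
wrist_force: [-0.5, 0.8, -0.2]
opening: 0.003
grasp_force: 0.0
```

```bash
python3 -c "
from h import *
shift(48,117,119,1.95-24)
im,d=camera('top'); w=cloud('top',d); t=np.stack([(w[...,:2]-C)@X,(w[...,:2]-C)@Y,w[...,2]],-1)*1e3
for r in outline_of('lever','top')[:2]:
  p=t[r['region']]; p=p[(p[:,1]>85)]; print(len(p), np.degrees(np.arctan2(p[:,1]-67,p[:,0]+24)).mean() if len(p) else '')
for r in outline_of('block_1','top')[:4]: print(round(r['conf'],2),np.nanpercentile(t[r['region']],[2,50,98],axis=0).round(1).tolist())
"
```

```text
t 9.3833 tray [-66.3   0.2 119.4] F [-0.5  0.8 -0.2] op 0.0 -> shift [ 114.6 -116.4    0.3] turn 0.422 tilt -1.0
0.7 [[-14.2, -48.2, 30.6], [3.2, -19.4, 50.1], [23.1, 9.6, 56.1]]
0.59 [[100.6, -47.5, 39.6], [119.6, -0.3, 49.7], [140.4, 48.9, 55.7]]
```

>>> {"api": "move_arm", "payload": {"series": [[[0,20,-20,0,0.08],[0,40,-40,0,0.16],[0,60,-60,0,0.24],[0,80,-80,0,0.32],[0,100,-100,0,0.4],[0,114,-116,0,0.42],[0,114,-116,30,0.42],[0,114,-116,60,0.42],[0,114,-116,80,0.42],[0,114,-116,82,0.42]]]}}

```text
time_s: 10.37
eef_pos: [0.4548, 0.1335, 0.0325]
eef_rot: [-0.003, 0.829, 0.56, -0.004]
wrist_force: [-1.1, -0.3, -0.6]
opening: -0.001
grasp_force: 0.0
```

```bash
cat >> h.py <<'E'
def arc(phis,off=18,z=37,r=75):
    for p in phis:
        a=np.radians(p); P=np.array([-24,67])+r*np.array([np.cos(a),np.sin(a)])+off*np.array([np.sin(a),-np.cos(a)])
        shift(P[0],P[1],z,1.95+p-90)
E
python3 -c "
from h import *
arc([70,76,82,88,94,100])"
```

```text
t 10.3667 tray [ 47.6 121.2  32.5] F [-1.1 -0.3 -0.6] op -0.0 -> shift [-30.7   2.5  -4.4] turn -0.068 tilt -1.0
t 10.3667 tray [ 47.6 121.2  32.5] F [-1.1 -0.3 -0.6] op -0.0 -> shift [-38.7   1.6  -4.4] turn -0.172 tilt -1.0
t 10.3667 tray [ 47.6 121.2  32.5] F [-1.1 -0.3 -0.6] op -0.0 -> shift [-46.8   1.5  -4.3] turn -0.277 tilt -1.0
t 10.3667 tray [ 47.6 121.2  32.5] F [-1.1 -0.3 -0.6] op -0.0 -> shift [-54.8   2.2  -4.3] turn -0.382 tilt -1.0
t 10.3667 tray [ 47.6 121.2  32.5] F [-1.1 -0.3 -0.6] op -0.0 -> shift [-62.7   3.8  -4.3] turn -0.487 tilt -1.0
t 10.3667 tray [ 47.6 121.2  32.5] F [-1.1 -0.3 -0.6] op -0.0 -> shift [-70.4   6.2  -4.3] turn -0.591 tilt -1.0
```

>>> {"api": "move_arm", "payload": {"series": [[[0,-12,-2,0,0],[0,-22,-2,0,0],[0,-30,-2,0,-0.07],[0,-35,-2,0,-0.12],[0,-40,-2.5,0,-0.19],[0,-46,-2.5,0,-0.27],[0,-52,-2,0,-0.35],[0,-58,-1,0,-0.43],[0,-64,0,0,-0.51],[0,-70,2,0,-0.59]]]}}

```text
time_s: 11.2
eef_pos: [0.4356, 0.0669, 0.0387]
eef_rot: [0.001, 0.629, 0.777, 0.001]
wrist_force: [0.4, 2.4, -1.5]
opening: 0.001
grasp_force: 1.0
```

```bash
python3 -c "
from h import *
arc([104,110,116,122,128,134])"
```

```text
t 11.2 tray [-18.3 142.7  38.7] F [ 0.4  2.4 -1.5] op 0.0 -> shift [-6.1 -2.6  1.7] turn -0.068 tilt -1.0
t 11.2 tray [-18.3 142.7  38.7] F [ 0.4  2.4 -1.5] op 0.0 -> shift [-14.1  -3.5   1.7] turn -0.173 tilt -1.0
t 11.2 tray [-18.3 142.7  38.7] F [ 0.4  2.4 -1.5] op 0.0 -> shift [-22.2  -3.6   1.7] turn -0.278 tilt -1.0
t 11.2 tray [-18.3 142.7  38.7] F [ 0.4  2.4 -1.5] op 0.0 -> shift [-30.2  -2.8   1.7] turn -0.382 tilt -1.0
t 11.2 tray [-18.3 142.7  38.7] F [ 0.4  2.4 -1.5] op 0.0 -> shift [-38.1  -1.2   1.7] turn -0.487 tilt -1.0
t 11.2 tray [-18.3 142.7  38.7] F [ 0.4  2.4 -1.5] op 0.0 -> shift [-45.8   1.2   1.7] turn -0.592 tilt -1.0
```

>>> {"api": "move_arm", "payload": {"series": [[[0,-4,-2.5,0,-0.05],[0,-8,-3,0,-0.1],[0,-13,-3.5,0,-0.16],[0,-18,-3.5,0,-0.22],[0,-23,-3.5,0,-0.29],[0,-28,-3,0,-0.35],[0,-33,-2.3,0,-0.42],[0,-38,-1,0,-0.49],[0,-42,0,0,-0.54],[0,-46,1,0,-0.59]]]}}

```text
time_s: 12.03
eef_pos: [0.4461, 0.022, 0.0388]
eef_rot: [0.001, 0.377, 0.926, 0.0]
wrist_force: [-0.2, 2.3, 0.4]
opening: -0.003
grasp_force: 0.9
```

```bash
python3 -c "
from h import *
arc([138,144,150,154,158,160])"
```

```text
t 12.0333 tray [-63.5 133.7  38.8] F [-0.2  2.3  0.4] op -0.0 -> shift [-5.2 -0.6  1.8] turn -0.073 tilt -1.0
t 12.0333 tray [-63.5 133.7  38.8] F [-0.2  2.3  0.4] op -0.0 -> shift [-13.3  -1.5   1.8] turn -0.178 tilt -1.0
t 12.0333 tray [-63.5 133.7  38.8] F [-0.2  2.3  0.4] op -0.0 -> shift [-21.3  -1.6   1.8] turn -0.283 tilt -1.0
t 12.0333 tray [-63.5 133.7  38.8] F [-0.2  2.3  0.4] op -0.0 -> shift [-26.7  -1.1   1.8] turn -0.352 tilt -1.0
t 12.0333 tray [-63.5 133.7  38.8] F [-0.2  2.3  0.4] op -0.0 -> shift [-32.   -0.3   1.8] turn -0.422 tilt -1.0
t 12.0333 tray [-63.5 133.7  38.8] F [-0.2  2.3  0.4] op -0.0 -> shift [-34.6   0.2   1.8] turn -0.457 tilt -1.0
```

>>> {"api": "move_arm", "payload": {"series": [[[0,-4,-0.5,0,-0.06],[0,-8,-1,0,-0.11],[0,-12,-1.5,0,-0.16],[0,-16,-1.5,0,-0.21],[0,-20,-1.5,0,-0.26],[0,-23,-1.5,0,-0.3],[0,-26,-1,0,-0.34],[0,-29,-0.5,0,-0.38],[0,-31,-0.5,0,-0.41],[0,-33,0,0,-0.42]]]}}

```text
time_s: 12.87
eef_pos: [0.4654, 0.0008, 0.0378]
eef_rot: [-0.004, 0.176, 0.984, 0.001]
wrist_force: [-17.1, 10.0, 13.8]
opening: 0.003
grasp_force: 9.5
```

```bash
python3 -c "
from h import *
arc([156,158,160,162])"
```

```text
t 12.8667 tray [-85.3 115.1  37.8] F [-17.1  10.   13.8] op 0.0 -> shift [-1.1  0.5  0.8] turn 0.032 tilt -1.0
t 12.8667 tray [-85.3 115.1  37.8] F [-17.1  10.   13.8] op 0.0 -> shift [-3.7 -0.1  0.8] turn -0.003 tilt -1.0
t 12.8667 tray [-85.3 115.1  37.8] F [-17.1  10.   13.8] op 0.0 -> shift [-6.3 -0.7  0.8] turn -0.038 tilt -1.0
t 12.8667 tray [-85.3 115.1  37.8] F [-17.1  10.   13.8] op 0.0 -> shift [-9.  -1.2  0.8] turn -0.073 tilt -1.0
```

A 20 N stop reaction near φ≈157° looks like end of travel. Backing off and checking.

>>> {"api": "move_arm", "payload": {"series": [[[0,4,0,0,0],[0,14,0,0,0],[0,28,0,0,0],[0,40,0,0,0],[0,40,0,-30,0],[0,40,0,-60,0],[0,40,0,-100,0],[0,40,0,-140,0],[0,40,0,-180,0],[0,40,0,-180,0]]]}}

```text
time_s: 13.7
eef_pos: [0.436, 0.0122, 0.2265]
eef_rot: [0.008, 0.176, 0.984, -0.001]
wrist_force: [1.7, -0.2, 0.3]
opening: 0.001
grasp_force: 0.0
```

```bash
python3 - <<'E'
from h import *
shift(0,250,217,30)
for n in("top","scene"):
    im,d=camera(n); cv2.imwrite(f"pics/{n}6.png",cv2.resize(im[150:300,190:390],None,fx=4,fy=4)); w=cloud(n,d); t=np.stack([(w[...,:2]-C)@X,(w[...,:2]-C)@Y,w[...,2]],-1)*1e3
    for r in outline_of('lever',n)[:2]:
        p=t[r['region']]; p=p[abs(p[:,2]-50)<4]; r_=np.hypot(p[:,0]+24,p[:,1]-67); a=np.degrees(np.arctan2(p[:,1]-67,p[:,0]+24)); k=(r_>50)&(r_<92); print(n,len(p),k.sum(),np.median(a[k]) if k.any() else '')
    for r in outline_of('block_1',n)[:4]: print(round(r['conf'],2),np.nanpercentile(t[r['region']],[2,50,98],axis=0).round(1).tolist())
E
```

```text
t 13.7 tray [-72.9 144.2 226.5] F [ 1.7 -0.2  0.3] op 0.0 -> shift [125.7  27.4   7.5] turn 0.693 tilt -0.9999
0.83 [[62.3, -48.4, 36.6], [80.6, 1.2, 50.0], [99.1, 49.3, 56.0]]
0.69 [[-13.9, -49.5, 28.8], [0.0, -35.3, 49.8], [22.4, -16.4, 54.9]]
0.65 [[100.4, -47.7, 31.5], [118.9, 2.7, 49.9], [137.4, 49.8, 56.0]]
0.58 [[27.1, -49.1, 44.8], [50.0, -32.1, 50.3], [61.3, 3.9, 54.9]]
scene 259 84 155.00311759672005
0.87 [[-15.1, -44.0, 20.0], [-1.1, -3.1, 49.4], [24.0, 51.4, 54.9]]
0.86 [[27.0, -45.3, 35.1], [44.0, 6.3, 50.1], [62.2, 51.7, 54.7]]
0.74 [[62.7, -44.3, 33.0], [78.7, 5.8, 49.8], [98.9, 52.5, 54.4]]
0.65 [[100.7, 0.9, 35.2], [120.6, 33.3, 49.9], [137.7, 53.0, 55.3]]
```

View pics/scene6.png

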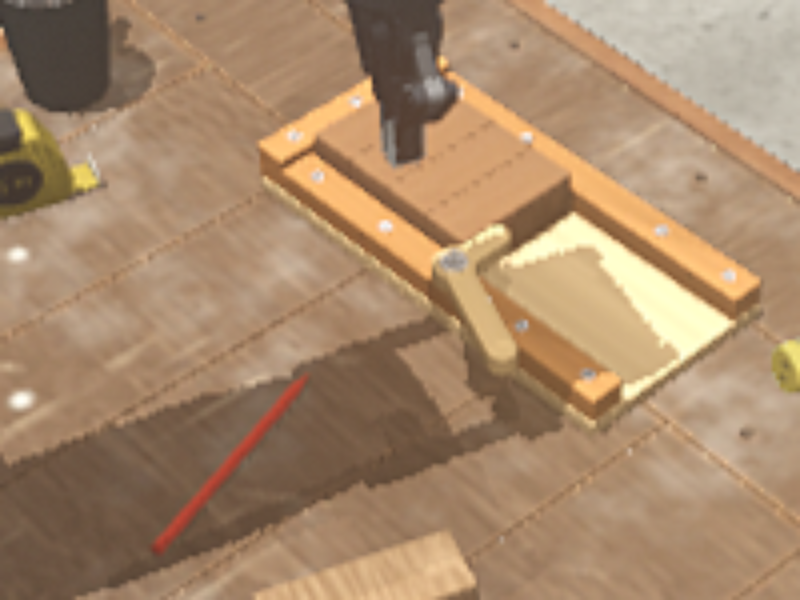

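View pics/top6.png

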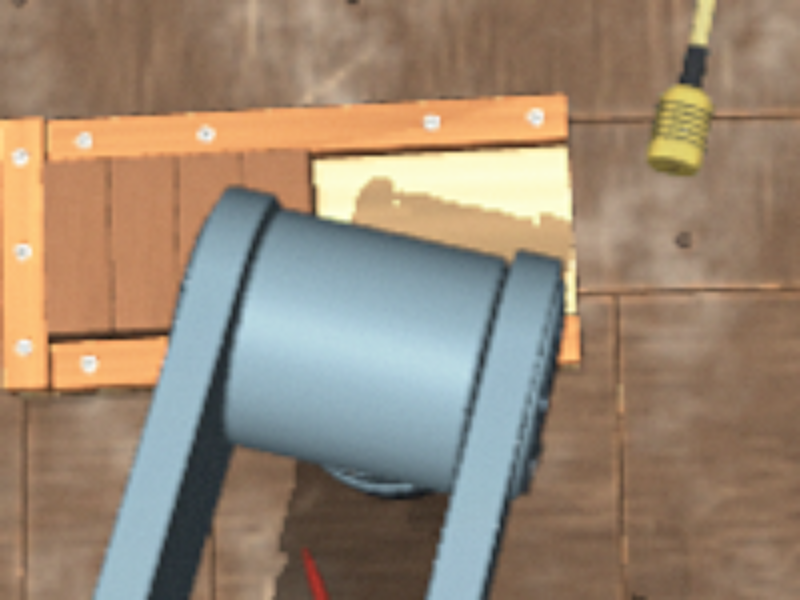

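The scene picture shows the nose behind the last block at (490,240) and the row closed against the stop. The top view is blocked by the arm, so I'm moving it aside to measure the lever angle exactly.

>>> {"api": "move_arm", "payload": {"series": [[[0,9,22,0,0],[0,18,44,0,0],[0,27,66,0,0],[0,36,88,0,0],[0,45,110,0,0],[0,54,132,0,0],[0,63,154,0,0],[0,72,176,0,0],[0,81,198,0,0],[0,90,220,0,0]]]}}

```text
time_s: 14.83
eef_pos: [0.4223, 0.2522, 0.2154]
eef_rot: [-0.002, 0.176, 0.984, -0.001]
wrist_force: [0.4, -0.7, 0.0]
opening: -0.001
grasp_force: 0.0
```

```bash
python3 - <<'E'
from h import *
shift(-50,150,217,70)
for n in("top","scene"):
    im,d=camera(n); w=cloud(n,d); t=np.stack([(w[...,:2]-C)@X,(w[...,:2]-C)@Y,w[...,2]],-1)*1e3
    if n=="top": cv2.imwrite("pics/top7.png",cv2.resize(im[190:270,240:340],None,fx=7,fy=7,interpolation=cv2.INTER_CUBIC)); print(proj("top",[tw(-24,67,50),tw(-24+75*np.cos(np.radians(158)),67+75*np.sin(np.radians(158)),50),tw(-24,67-38,50)])*7-[1680,1330])
    for r in outline_of('lever',n)[:2]:
        p=t[r['region']]; p=p[abs(p[:,2]-50)<4]; r_=np.hypot(p[:,0]+24,p[:,1]-67); a=np.degrees(np.arctan2(p[:,1]-67,p[:,0]+24))%360
        for lo,hi,A,B in((50,92,90,200),(20,46,220,320)):
            k=(r_>lo)&(r_<hi)&(a>A)&(a<B); print(n,round(r["conf"],2),k.sum(),a[k].mean())
E
```

```text
t 14.8333 tray [167.4 149.7 215.4] F [ 0.4 -0.7  0. ] op -0.0 -> shift [ -81.9 -201.3   -1.4] turn -0.005 tilt -1.0
[[234.11384015 328.4139322 ]
 [455.64756227 403.9171627 ]
 [229.35168053 211.71663845]]
top 0.86 148 157.13528966291878
top 0.86 86 274.5287117354813
scene 0.92 87 155.29098578978878
scene 0.92 45 270.86179828172106
```

View pics/top7.png

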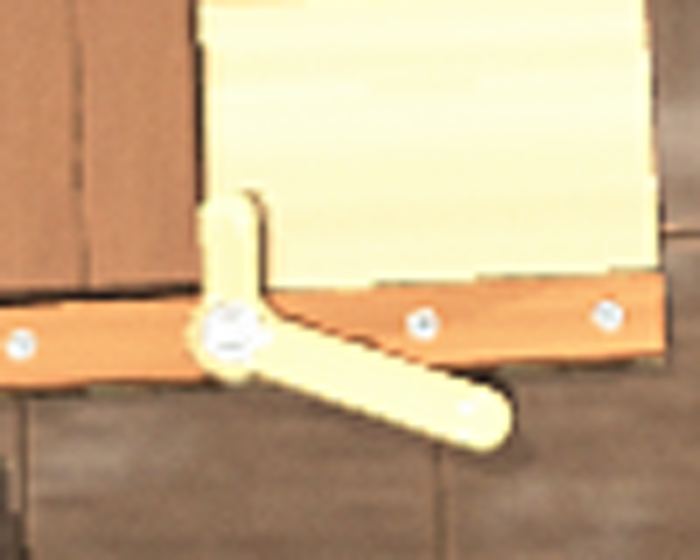

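The handle and nose centre lines lie within about half an original pixel of the projected locked pose: handle at (455,404) and nose at (232,212). The nose is flat behind the last block and the robot is clear.

```bash
python3 -c "
from h import *
print(order.hand_in())"
```

```text
the job is handed in; nothing more can be done
None
```

The row is closed up against the end stop, the lever is at its end of travel (157° measured in the top view, 158° nominal) with its nose behind the last block, and the job was handed in at about 15 s; the hand-in call returned no verdict.

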